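# Line up a brake disc with its hub

## Robot

A 6-joint arm with a two-finger parallel gripper is mounted at the origin on the work surface. World frame = base frame: x ahead of the robot, y to its left, z up, the work surface at z = 0. Lengths are in m, angles in degrees, forces in N, time in s.
With the tool pointing down it reaches from about 0.3 to 0.875 m from the base axis. Payload 6.4 kg.
Tool frame: the origin (TCP) lies midway between the tips of the shut fingers; the grasp point (between the pads) lies 19 mm behind it (robot.grip_depth is the distance from the TCP to the grasp point, in m); x points along the fingers, z is the direction in which the jaws open and shut, and the axes are right-handed (so a half turn about x gives the same grasp; the last joint's range is limited). The gripper opens to 85 mm and grips with 20 to 120 N. Pads are 22 mm wide; open, the fingers measure 114 mm over their backs; the gripper's body (76 mm by 85 mm) begins 54 mm behind the grasp point. The pads swing forward as they close: fully open they stand 13 mm farther back than shut.
Start: joints at [64.555, 10.359, 92.074, -0, 77.567, -11.82], TCP at [0.135, 0.559, 0.231] pointing down, gripper open.
Joint ranges: [-171.53, 171.53], [-51.25, 118.39], [17.06, 147.69], [-65.23, 245.23], [0, 150.52], [-178.68, 178.68]. Speed limits (degrees/s): [147.25, 147.25, 172.46, 180, 180, 180].

## Interface

Orientations are given as [roll, pitch, yaw] about the fixed x, y, z axes, in that order (R = Rz(yaw) Ry(pitch) Rx(roll)).
In Python, from station import robot, viewer gives the robot as it stands.
- The arm moves only by the tool jog_arm, never from a script. Its argument "plan" is one flat list of numbers, 5 for each row, row after row: the shift along the tool's x, y, z in m, then the turn about the tool's x in rad, then the opening, from -1 (shut) to 1 (fully open). In form: [dx, dy, dz, roll, jaw, dx, dy, dz, roll, jaw, ...]. A call has 1 to 10 rows; each row shifts and turns the commanded pose from where the row before left it, along the tool's axes as they then stand; what a row does not reach is not made up. A row lasts 1/12 s, in which the tool goes at most 41.7 mm and 7.16 degrees, less where a joint would pass 70% of its speed; a pose out of reach is approached as far as the arm can. A call with a gripper value outside its range is refused whole. The fingers move at their own pace and stop on an object; "squeeze" is the grip in N (left out, the last holds). Time passes only in rows, so rows that do not move let the fingers close. It gives the time, the measured TCP pose, the force and the opening at its end, in the units of the state.
- robot.state(): the state, without advancing time (a new reading comes with each control period).
- viewer.capture(name): name is "scene" or "top" or "wrist"; returns (picture, depth): 420x560x3 uint8, red, green, blue; 420x560 float32, m along the optical axis (not along the pixel's ray), 0 where there is no reading.
- viewer.camera_info(name): a dict with "fx", "fy", "cx", "cy" (pixels), "R" (3x3) and "t" (3): a world point X has camera coordinates R X + t; the wrist camera has in their place "tool_from_camera" (4x4, takes a point from camera to tool coordinates, whose origin is the TCP and whose axes are the tool frame's). Camera axes: x right, y down, z forward; pixel columns grow to the right and rows downward; lengths in m; the calibration is good to about 2 mm. A picture is of the moment at which its call begins: read the wrist's pose just before it. camera_info takes no time and is no camera call.
- robot.job_done(): hands the job in, once; it reports no verdict.
The state is a dict: "time": time; "joint_pos": joint angles; "dq": joint speeds; "joint_torque": joint torques, N m; "tool_pos": TCP position; "tool_rot": TCP orientation; "contact_force": force on the tool from outside, world axes, zero at the start; "torque": the same for the moment, N m; "grip_width": finger opening in m.
Only numpy, scipy, OpenCV 4.12 (cv2) and the standard library are available. Lean on these libraries where they do the work, as an engineer would, in place of code of your own. Each camera call takes 0.05 s, during which the arm holds its last target. There are 200 camera calls.

## Task

Take the slimmer of the two steel line-up pins out of the wooden block, put its nose through one of the brake disc's wheel-stud holes and, feeling with the nose along the covered hub face, bring the disc round with the pin until the nose finds the stud hole in the hub. Push the pin fully home so that its collar lies flat on the disc, and let go, leaving it standing there. Never lean on the pin with more than about 40 N (4 kg), so that the machined hub face is not scored, and leave the fat pin and the other parts on the bench alone.

Things in the scene. Friction and masses are not known exactly. Their poses are not given: they have to be found in the camera images.
- pin: the slimmer line-up pin, plain steel, 200 g, upright in the block at the start. Origin on its axis at the collar's underside, z from nose to grip. Below: round shank 12 mm across, 32 mm long, half-round nose. Above: collar 28 mm across, 6 mm high, then a round ringed grip 20 mm across from 6 to 66 mm (its top). Fully home, the collar's underside lies on the disc's hat face
- pin_tip (a point): the end of the slim pin's nose, 32 mm below the pin's origin on its axis
- block: fixed wooden block, 70 x 150 x 50 mm high, origin under its centre, z up. Two upright holes 20 mm across, 42 mm deep, at y = +37 and -37 mm; the slim pin hangs by its collar in one and the fat pin in the other (either way round), collars resting on the block's top
- fat_pin: the fat line-up pin, steel, 450 g: shank 17 mm across, collar 38 mm across, grip 30 mm across, 66 mm high above the block; it does not fit the hub; leave it alone. Origin and axes as for the slim pin
- stand: fixed grey bench stand that carries hub and disc. Origin on the bench under the hub's axis, z up; foot 100 x 310 x 12 mm (long way y). The hub is locked on it, at an angle that cannot be seen or measured
- hub_face (a point): centre of the hub's flat machined flange face on the upright axis, 93.5 mm above the bench, hidden under the disc; fixed to the stand. The flange is 12 mm thick with five round through holes 14.5 mm across every 72 degrees on a circle of radius 57.15 mm about the axis (turned by an unknown angle), free space below. The hub's pilot, 64 mm across, fills the disc's bore and stands 4.5 mm proud
- disc (a joint): angle of the brake disc about the upright hub axis, rad, growing counter-clockwise seen from above. It turns either way through at least a third of a turn, drags with about 0.16 N m (3 N at the stud holes) and stays where it is left. At the start its holes are nowhere in line with the hub's: the nearest hub hole is 0.2 to 1.06 rad away, either way round
- disc_face (a point): centre of the disc's hat (outer) face on the hub axis, 100 mm above the bench; turns with the disc, z up, x towards disc_hole. The disc is a vented car brake disc: friction ring 260 mm across, its upper side 67 mm above the bench; hat 152 mm across with a flat top 6.5 mm thick, lying on the hub face
- disc_hole (a point): centre of the mouth of one of the five wheel-stud holes in the hat face; the others follow every 72 degrees on the same circle of radius 57.15 mm about disc_face. Each is a plain through hole 16 mm across, 6.5 mm deep; below it lies the hub face. Any of the five may be used
- pad: brake pad lying on the bench, 55 mm (x) by 156 mm (y), 17 mm thick, origin under its centre; leave alone
- carton: yellow carton, 110 x 75 x 60 mm high, origin under its centre; leave alone
- can: red spray can with a white cap, 66 mm across, 194 mm high, origin under its centre; leave alone

How it is judged:
By the outcome, as a careful person would: the job done as asked, in the order asked, and still so for the second after the job is handed in, with the robot touching nothing.
It also fails if it takes over 58 s, if anything falls off the work surface, if the arm or the gripper's body presses on something with over 40 N, if the wrist force passes 120 N, or if a joint passes its speed limit or range.

## Working session

There is one attempt and no reset: what is moved stays moved. The work goes in short steps, Python scripts to look and compute and a tool call to move; the robot and the scene stay as the last step left them, time stands still between calls to the robot, and variables do not carry over. Pictures are saved under pics/ and viewed, about 8 in all and at most 12, crops included, and the job is handed in when it is done.

Besides the shell and the picture viewer there is one more tool, called after "Emit:" as name(argument=value, ...), one argument or row to a line, values as JSON. jog_arm: Moves the arm, as the interface text tells. Its arguments: {"type":"object","properties":{"plan":{"type":"array"},"squeeze":{"type":"number"}},"required":["plan"]}

```bash
ls; mkdir -p pics
python3 - <<'E'
from station import robot, viewer
import cv2,numpy as np
print(robot.state()); print(robot.grip_depth)
for n in("top","scene","wrist"):
    p,d=viewer.capture(n); np.savez(f"pics/{n}0.npz",p=p,d=d); cv2.imwrite(f"pics/{n}0.png",p[:,:,::-1]); print(n,viewer.camera_info(n))
E
```

```text
pics
{'time': 0.0, 'joint_pos': array([ 6.45541225e+01,  1.04017216e+01,  9.21323171e+01, -1.09186825e-03,
        7.75652431e+01, -1.18204741e+01]), 'dq': array([ 0.06890321, -0.03817789,  0.00960935, -0.08379327,  0.08449664,
       -0.03571137]), 'joint_torque': array([ 9.93897265e-04, -4.44869971e+01, -3.51339054e+01, -2.14817169e-04,
        9.34710726e-03,  3.80826592e-06]), 'tool_pos': array([0.13520693, 0.55831524, 0.23038025]), 'tool_rot': array([ 168.79460529,   89.90071252, -114.83056206]), 'contact_force': array([0.24764903, 0.06434446, 0.17654862]), 'torque': array([-0.02461444,  0.00221038, -0.01615926]), 'grip_width': 0.08501710188147277}
0.0187
top {'fx': 416.8526187850351, 'fy': 416.8526187850351, 'cx': 282.2178080856607, 'cy': 209.79464733547607, 'R': array([[-0.02161014, -0.99972816,  0.00875205],
       [-0.9907465 ,  0.02024109, -0.13420755],
       [ 0.13399392, -0.01157131, -0.99091459]]), 't': array([0.03709399, 0.6086936 , 1.12995368])}
scene {'fx': 465.5521352540301, 'fy': 465.5521352540301, 'cx': 278.3697045645283, 'cy': 210.73304981924602, 'R': array([[ 0.84398631,  0.53629286,  0.00877919],
       [ 0.43897693, -0.68124598, -0.58583544],
       [-0.30819858,  0.49829096, -0.81038248]]), 't': array([-0.54445062, -0.18255259,  1.33148645])}
wrist {'fx': 313.07793708136137, 'fy': 313.07793708136137, 'cx': 283.60106673043464, 'cy': 210.55505775922788, 'tool_from_camera': array([[ 2.03477334e-04, -3.19722353e-01,  9.47511254e-01,
        -1.41650375e-01],
       [-2.26859726e-04, -9.47511264e-01, -3.19722307e-01,
         8.22056989e-02],
       [ 9.99999954e-01, -1.49895901e-04, -2.65329191e-04,
        -1.73457340e-04],
       [ 0.00000000e+00,  0.00000000e+00,  0.00000000e+00,
         1.00000000e+00]])}
```

View pics/top0.png

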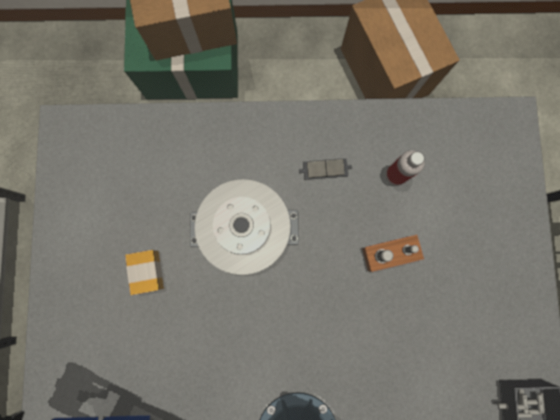

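View pics/scene0.png

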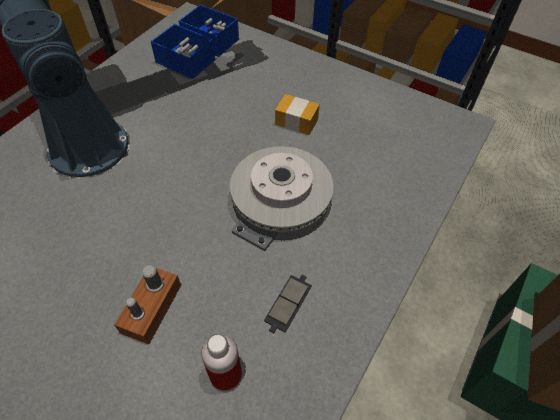

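The top view shows the disc at (242,226), with its stud holes around the hat. The block is at about (394,253), with the fat pin's top at (386,256) and the slim pin's top at (413,249). The scene view agrees.

```bash
cat > h.py <<'E'
import numpy as np,cv2
from scipy.spatial.transform import Rotation as Ro
from station import robot, viewer
def ray(name,u,v,z,st=None):
    c=viewer.camera_info(name); d=np.array([(u-c['cx'])/c['fx'],(v-c['cy'])/c['fy'],1.])
    if name=='wrist':
        T=c['tool_from_camera']; R=Ro.from_euler('xyz',st['tool_rot'],degrees=True).as_matrix()
        o=R@T[:3,3]+st['tool_pos']; w=R@T[:3,:3]@d
    else: o=-c['R'].T@c['t']; w=c['R'].T@d
    return o+w*(z-o[2])/w[2]
def toolR(st): return Ro.from_euler('xyz',st['tool_rot'],degrees=True).as_matrix()
E
python3 - <<'E'
from h import *
for n,pts in (('top',{'slim':(414,248,.116),'fat':(387,254.5,.116),'hub':(241.5,225.5,.098),'h1':(230,206.5,.1),'h2':(255.5,208.5,.1),'h3':(262,233,.1),'h4':(240,246.5,.1),'h5':(220.5,230,.1)}),('scene',{'slim':(131,301,.116),'fat':(150,270,.116),'hub':(282,175.5,.098),'h1':(289,158.5,.1),'h2':(305.5,175.5,.1),'h3':(289,193,.1),'h4':(262.5,184,.1),'h5':(265,164,.1)})):
    for k,(u,v,z) in pts.items(): print(n,k,ray(n,u,v,z).round(4))
z=[cv2.resize(cv2.imread('pics/top0.png')[190:265,190:290],(800,600),interpolation=2),cv2.resize(cv2.imread('pics/top0.png')[225:285,350:440],(800,533),interpolation=2)]
cv2.imwrite('pics/c.png',np.vstack([cv2.resize(z[0],(400,300)),cv2.resize(z[1],(400,266))]))
print(toolR(robot.state()).round(3))
E
```

```text
top slim [ 0.4919 -0.3155  0.116 ]
top fat [ 0.4766 -0.2442  0.116 ]
top hub [0.5618 0.1339 0.098 ]
top h1 [0.613 0.164 0.1  ]
top h2 [0.6063 0.0961 0.1   ]
top h3 [0.5405 0.0798 0.1   ]
top h4 [0.5062 0.1382 0.1   ]
top h5 [0.5508 0.1893 0.1   ]
scene slim [ 0.4946 -0.3134  0.116 ]
scene fat [ 0.4795 -0.24    0.116 ]
scene hub [0.5658 0.1398 0.098 ]
scene h1 [0.5517 0.1955 0.1   ]
scene h2 [0.6153 0.1697 0.1   ]
scene h3 [0.6098 0.1012 0.1   ]
scene h4 [0.5413 0.09   0.1   ]
scene h5 [0.5109 0.1471 0.1   ]
[[-0.001 -0.972  0.236]
 [-0.001  0.236  0.972]
 [-1.     0.    -0.001]]
```

View pics/c.png

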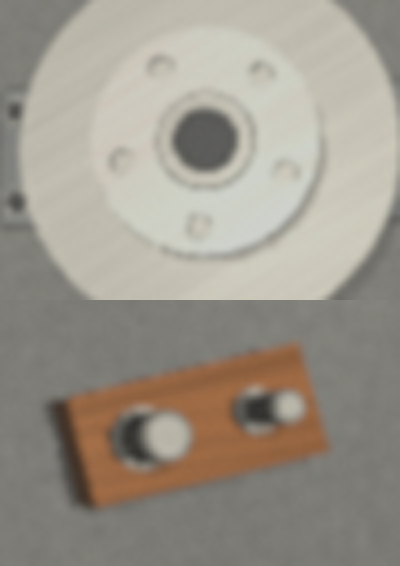

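Emit:
jog_arm(
  plan=[0,-0.023,-0.032,0,1,0,-0.023,-0.032,0,1,0,-0.023,-0.032,0,1,0,-0.023,-0.032,0,1,0,-0.023,-0.032,0,1,0,-0.023,-0.032,0,1,0,-0.023,-0.032,0,1,0,-0.023,-0.032,0,1,0,-0.023,-0.032,0,1,0,-0.023,-0.032,0,1],
)

```text
time: 0.98
tool_pos: [0.2835, 0.1921, 0.2313]
tool_rot: [-63.3, 90.0, 13.2]
contact_force: [1.8, -0.3, 0.0]
grip_width: 0.0856
```

Emit:
jog_arm(
  plan=[0,-0.023,-0.032,0,1,0,-0.023,-0.032,0,1,0,-0.023,-0.032,0,1,0,-0.023,-0.032,0,1,0,-0.023,-0.032,0,1,0,-0.023,-0.032,0,1,0,-0.023,-0.032,0,1,0,-0.023,-0.032,0,1,0,-0.023,-0.032,0,1,0,-0.023,-0.032,0,1],
)

```text
time: 1.82
tool_pos: [0.4319, -0.1736, 0.231]
tool_rot: [27.7, 90.0, 104.0]
contact_force: [0.5, -0.2, 0.4]
grip_width: 0.0858
```

Emit:
jog_arm(
  plan=[0,-0.023,-0.032,0,1,0,-0.023,-0.032,0,1,0,-0.023,-0.032,0.1,1,0,-0.023,-0.032,0.12,1,0,0,0,0.12,1,0,0,0,0.12,1,0,0,0,0.12,1,0,0,0,0.12,1,0,0,0,0.12,1,0,0,0,0.12,1],
)

```text
time: 2.65
tool_pos: [0.4871, -0.3188, 0.2308]
tool_rot: [114.0, 89.9, 136.2]
contact_force: [-0.3, -0.1, -0.8]
grip_width: 0.0855
```

Emit:
jog_arm(
  plan=[0,0,0,0.12,1,0,0,0,0.07,1,0,0,0,0,1],
)

```text
time: 2.9
tool_pos: [0.4871, -0.3187, 0.2309]
tool_rot: [126.1, 90.0, 137.6]
contact_force: [-0.1, -0.3, 0.7]
grip_width: 0.0854
```

Run:
```python
from h import *
st=robot.state(); p,d=viewer.capture('wrist'); cv2.imwrite('pics/w1.png',p[:,:,::-1]); np.savez('pics/w1.npz',p=p,d=d,pos=st['tool_pos'],rot=st['tool_rot'])
print(st['time'],st['tool_pos'],toolR(st).round(3),st['joint_pos'].round(1))
```

```text
2.9 [ 0.4871012  -0.31872025  0.23089871] [[-0.001 -0.199  0.98 ]
 [ 0.001  0.98   0.199]
 [-1.     0.001 -0.   ]] [-44.9  11.3  91.   -0.   77.7 -56.4]
```

View pics/w1.png

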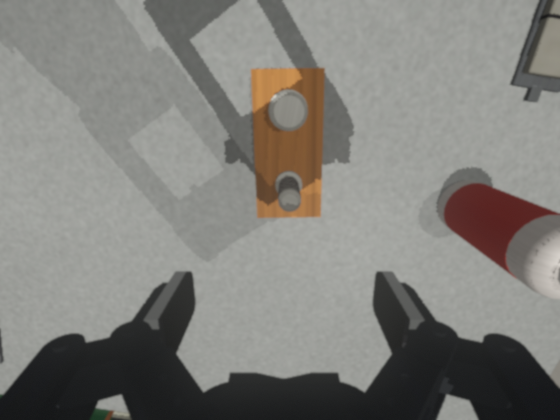

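The wrist view shows the slim pin's top at about (289,199), the fat pin's top at (288,110), and the can well to the right with its base near (470,215).

Run:
```python
from h import *
z=np.load('pics/w1.npz'); st=dict(tool_pos=z['pos'],tool_rot=z['rot']); R=toolR(st)
g=cv2.cvtColor(z['p'],cv2.COLOR_RGB2GRAY)
d=z['d']; print(d[180:225:3,289].round(3), d[199,275:304].round(3))
w=R@viewer.camera_info('wrist')['tool_from_camera'][:3,:3][:,2]
for u,v,h in((289,199,.116),(288,110,.116),(447,205,0.02),(545,255,.19),(511,255,.17)):
    q=ray('wrist',u,v,h,st); print(u,v,q.round(4),(R.T@(q-st['tool_pos'])).round(4))
```

```text
[0.303 0.292 0.279 0.271 0.268 0.267 0.268 0.269 0.269 0.27  0.273 0.344
 0.343 0.397 0.399] [0.337 0.337 0.339 0.272 0.271 0.269 0.268 0.269 0.268 0.268 0.268 0.267
 0.268 0.269 0.269 0.269 0.269 0.268 0.269 0.268 0.268 0.269 0.268 0.27
 0.27  0.271 0.337 0.337 0.337]
289 199 [ 0.4904 -0.312   0.116 ] [0.1149 0.0059 0.0046]
288 110 [ 0.4748 -0.2413  0.116 ] [0.1149 0.0783 0.0034]
447 205 [ 0.682  -0.3096  0.02  ] [ 0.2108 -0.03    0.1929]
545 255 [ 0.6545 -0.2947  0.19  ] [ 0.0408 -0.0098  0.1689]
511 255 [ 0.6508 -0.3057  0.17  ] [ 0.0608 -0.0199  0.163 ]
```

Emit:
jog_arm(
  plan=[0.02,0.006,0.0045,0,1,0.035,0,0,0,1,0.035,0,0,0,1,0.035,0,0,0,1,0.03,0,0,0,1,0.009,0,0,0,1,0,0,0,0,0,0,0,0,0,-0.5,0,0,0,0,-1,0,0,0,0,-1],
  squeeze=60,
)

```text
time: 3.78
tool_pos: [0.4919, -0.3134, 0.0699]
tool_rot: [-55.8, 89.7, -44.2]
contact_force: [-0.7, -0.2, 0.1]
grip_width: 0.0386
```

Emit:
jog_arm(
  plan=[0,0,0,0,-1,0,0,0,0,-1,0,0,0,0,-1,0,0,0,0,-1],
)

```text
time: 4.12
tool_pos: [0.4914, -0.313, 0.0692]
tool_rot: [-57.7, 89.8, -46.1]
contact_force: [-1.2, 1.3, 6.5]
grip_width: 0.0186
```

Emit:
jog_arm(
  plan=[-0.015,0,0,0,-1,-0.03,0,0,0,-1,-0.033,0,0,0,-1,-0.033,0,0,0,-1,-0.02,0.005,0,0,-1,0,0.025,0.008,0,-1,0,0.032,0.011,0,-1,0,0.032,0.011,0,-1,0,0.032,0.011,0,-1,0,0.032,0.011,0,-1],
)

```text
time: 4.95
tool_pos: [0.5094, -0.1454, 0.1987]
tool_rot: [-31.3, 90.0, -19.7]
contact_force: [0.7, 0.5, -1.3]
grip_width: 0.019
```

Emit:
jog_arm(
  plan=[0,0.032,0.011,0,-1,0,0.032,0.011,0,-1,0,0.032,0.011,0,-1,0,0.032,0.011,0,-1,0,0.032,0.011,0,-1,0,0.032,0.011,0,-1,0,0.032,0.011,0,-1,0,0.0,0.0,0,-1,0,0,0,0,-1],
)

```text
time: 5.7
tool_pos: [0.5396, 0.0898, 0.1985]
tool_rot: [-41.7, 90.0, -29.9]
contact_force: [0.3, 0.1, -2.2]
grip_width: 0.0188
```

Run:
```python
from h import *
st=robot.state(); p,d=viewer.capture('wrist'); cv2.imwrite('pics/w2.png',p[:,:,::-1]); np.savez('pics/w2.npz',p=p,d=d,pos=st['tool_pos'],rot=st['tool_rot'])
print(st['time'],st['tool_pos'],st['contact_force'],st['grip_width'],toolR(st).round(3),st['joint_pos'].round(1))
c=viewer.camera_info('wrist');T=np.linalg.inv(c['tool_from_camera'])
q=T@[.051,0,0,1];print(c['fx']*q[0]/q[2]+c['cx'],c['fy']*q[1]/q[2]+c['cy'])
```

```text
5.7 [0.5395545  0.08979248 0.19847279] [ 0.3326134   0.10051635 -2.2110384 ] 0.01875236626878838 [[ 0.    -0.205  0.979]
 [-0.     0.979  0.205]
 [-1.    -0.     0.   ]] [ -3.    8.6  98.   -0.   73.3 -14.8]
283.63761843567363 234.78664895452638
```

View pics/w2.png

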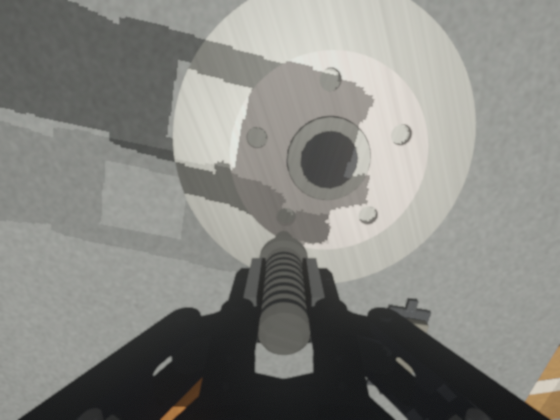

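The wrist view shows the pin held upright in the jaws. The stud holes are at about (287,216), (368,214), (401,133), (330,77) and (257,137), with the hub bore at (329,158). The nearest hole lies just ahead of the nose.

```bash
cat >> h.py <<'E'
def fit(uv,st):
    from scipy.optimize import least_squares
    P=np.array([ray('wrist',u,v,.1,st)[:2] for u,v in uv])
    c0=P.mean(0); a0=np.arctan2(*(P[0]-c0)[::-1])
    k=np.round((np.arctan2(P[:,1]-c0[1],P[:,0]-c0[0])-a0)/(2*np.pi/5))
    f=lambda x:(x[:2]+.05715*np.c_[np.cos(x[2]+k*2*np.pi/5),np.sin(x[2]+k*2*np.pi/5)]-P).ravel()
    r=least_squares(f,[*c0,a0]); return r.x,P,r.fun.reshape(-1,2)
E
python3 - <<'E'
from h import *
z=np.load('pics/w2.npz'); st=dict(tool_pos=z['pos'],tool_rot=z['rot'])
uv=[(287,216),(368,214),(401,133),(330,77),(257,137)]
x,P,r=fit(uv,st); print(x,P.round(4),(r*1e3).round(1))
for u,v,h in((329,157.5,.1045),): print(ray('wrist',u,v,h,st))
print(z['d'][133,390:412].round(3))
q=cv2.resize(z['p'][50:250,220:440,::-1],None,fx=3,fy=3,interpolation=2); q=cv2.convertScaleAbs(q,alpha=1.3); cv2.imwrite('pics/w2c.png',q)
E
```

```text
[ 0.56431203  0.13923243 -1.96528687] [[0.543  0.0868]
 [0.6071 0.102 ]
 [0.6126 0.1686]
 [0.551  0.1951]
 [0.5079 0.1437]] [[-0.7 -0.3]
 [ 0.6  0.1]
 [ 0.5  0.4]
 [ 0.1 -0.3]
 [-0.5  0.1]]
[0.56377663 0.14044589 0.1045    ]
[0.235 0.241 0.242 0.241 0.241 0.242 0.242 0.241 0.241 0.241 0.241 0.241
 0.241 0.241 0.241 0.241 0.241 0.241 0.24  0.241 0.238 0.236]
```

View pics/w2c.png

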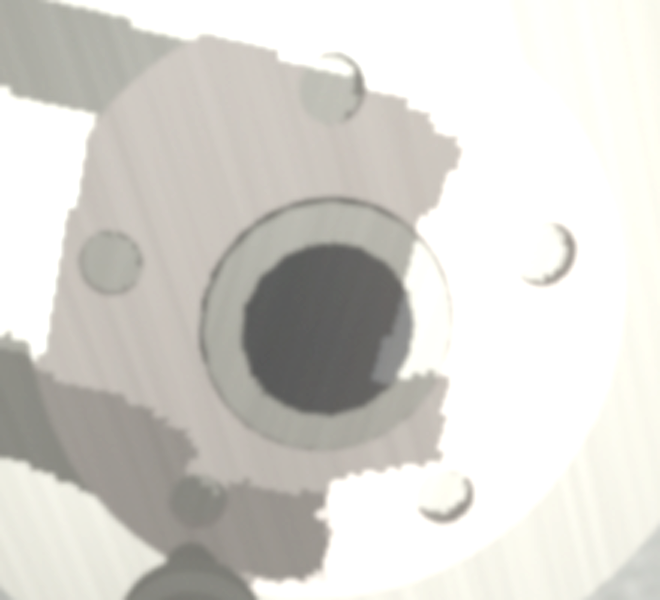

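Emit:
jog_arm(
  plan=[0,-0.004,0.0015,0,-1,0.01,0,0,0.1,-1,0.01,0,0,0.1,-1,0.01,0,0,0.1,-1,0.005,0,0,0.1,-1,0,0,0,0.1,-1,0,0,0,0.1,-1,0,0,0,0,-1],
)

```text
time: 6.42
tool_pos: [0.5422, 0.0826, 0.1632]
tool_rot: [-103.9, 90.0, -127.0]
contact_force: [-0.0, -0.0, -0.5]
grip_width: 0.0185
```

Run:
```python
from h import *
st=robot.state(); p,d=viewer.capture('wrist'); cv2.imwrite('pics/w3.png',p[:,:,::-1]); cv2.imwrite('pics/w3c.png',cv2.resize(cv2.convertScaleAbs(p[120:320,184:384,::-1],alpha=1.5),None,fx=3,fy=3,interpolation=2));np.savez('pics/w3.npz',p=p,d=d,pos=st['tool_pos'],rot=st['tool_rot'])
R=toolR(st);print(st['time'],st['tool_pos'],st['contact_force'],R.round(3))
print(R.T@(np.array([.5423,.0865,.1])-st['tool_pos']),R.T@(np.array([.5643,.1392,.1])-st['tool_pos']))
c=viewer.camera_info('wrist');T=np.linalg.inv(c['tool_from_camera'])
q=np.c_[T@[.051,0,0,1],T@np.r_[R.T@(np.array([.5423,.0865,.1])-st['tool_pos']),1]];print(c['fx']*q[0]/q[2]+c['cx'],c['fy']*q[1]/q[2]+c['cy'])
```

```text
6.4167 [0.54222322 0.08256768 0.16321632] [-0.01478783 -0.00484931 -0.51429667] [[-0.     0.392  0.92 ]
 [-0.     0.92  -0.392]
 [-1.    -0.    -0.   ]]
[ 0.06321514  0.00367006 -0.00146589] [ 0.06319473  0.06077615 -0.0018955 ]
[283.43760063 281.35011808] [234.83767363 223.13846634]
```

View pics/w3c.png

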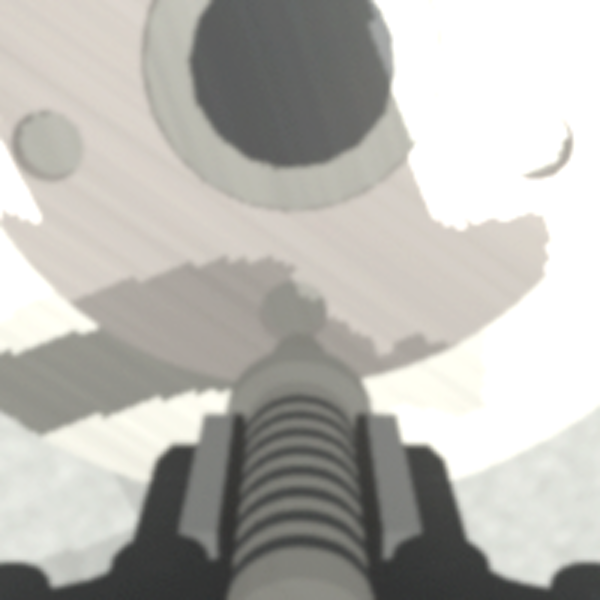

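Emit:
jog_arm(
  plan=[0,0.0045,-0.0015,0,-1,0,0,0,0,-1,0.006,0,0,0,-1,0.005,0,0,0,-1,0.002,0,0,0,-1,0,0,0,0,-1],
)

```text
time: 6.97
tool_pos: [0.5417, 0.0893, 0.1491]
tool_rot: [-159.3, 89.9, 178.0]
contact_force: [0.3, -0.7, -1.1]
grip_width: 0.0189
```

Emit:
jog_arm(
  plan=[0.0015,0,0,0,-1,0.0015,0,0,0,-1,0,0,0,0,-1],
)

```text
time: 7.22
tool_pos: [0.5423, 0.0892, 0.147]
tool_rot: [-151.3, 90.0, -174.0]
contact_force: [-0.8, -0.8, -2.1]
grip_width: 0.0187
```

Emit:
jog_arm(
  plan=[0.001,0,0,0,-1,0.001,0,0,0,-1,0,0,0,0,-1],
)

```text
time: 7.47
tool_pos: [0.5425, 0.0891, 0.1452]
tool_rot: [-24.2, 90.0, -47.0]
contact_force: [0.4, -0.1, -2.1]
grip_width: 0.0186
```

Emit:
jog_arm(
  plan=[0.001,0,0,0,-1,0,0,0,0,-1],
)

```text
time: 7.63
tool_pos: [0.5427, 0.0891, 0.1445]
tool_rot: [0.1, 90.0, -22.7]
contact_force: [-0.3, -0.6, -0.6]
grip_width: 0.0189
```

Emit:
jog_arm(
  plan=[0.0007,0,0,0,-1,0,0,0,0,-1],
)

```text
time: 7.8
tool_pos: [0.5428, 0.0891, 0.1443]
tool_rot: [7.6, 90.0, -15.1]
contact_force: [-1.7, -1.1, 4.7]
grip_width: 0.0189
```

Emit:
jog_arm(
  plan=[0.0007,0,0,0,-1,0,0,0,0,-1],
)

```text
time: 7.97
tool_pos: [0.5429, 0.0891, 0.1441]
tool_rot: [12.7, 89.9, -10.1]
contact_force: [-2.0, -0.8, 7.3]
grip_width: 0.0187
```

Emit:
jog_arm(
  plan=[0.0006,-0.0008,0.0014,-0.0245,-1,0.0006,0,0.0014,-0.0245,-1,0,0,0.0014,-0.0245,-1,0,0,0.0014,-0.0245,-1,0,0,0.0014,-0.0245,-1],
)

```text
time: 8.38
tool_pos: [0.546, 0.0879, 0.1437]
tool_rot: [172.5, 89.6, 156.9]
contact_force: [-17.1, 4.6, 26.8]
grip_width: 0.0189
```

Emit:
jog_arm(
  plan=[0,0,0.0014,-0.0245,-1,0,0,0.0014,-0.0245,-1,0,0,0.0014,-0.0245,-1,0,0,0.0014,-0.0245,-1,0,0,0.0014,-0.0245,-1],
)

```text
time: 8.8
tool_pos: [0.5517, 0.0861, 0.1436]
tool_rot: [175.8, 89.5, 167.2]
contact_force: [-20.7, 4.5, 28.9]
grip_width: 0.0183
```

Emit:
jog_arm(
  plan=[-0.001,0,0.0005,-0.0087,-1,-0.0003,0,0.0014,-0.0245,-1,0,0,0.0014,-0.0245,-1,0,0,0.0014,-0.0245,-1,0,0,0.0014,-0.0245,-1],
)

```text
time: 9.22
tool_pos: [0.5575, 0.0849, 0.1438]
tool_rot: [175.9, 89.4, 173.5]
contact_force: [-18.4, 0.4, 21.5]
grip_width: 0.0184
```

```bash
cat > s.py <<'E'
from h import *
st=robot.state();R=toolR(st);p=st['tool_pos'][:2]-[.5643,.1392]
print(st['time'],st['tool_pos'].round(4),'r',np.hypot(*p).round(4),'ang',np.degrees(np.arctan2(p[1],p[0])).round(2),'toolF',(R.T@st['contact_force']).round(1),'jaw',np.degrees(np.arctan2(R[1,2],R[0,2])).round(1),'down',R[:,0].round(3))
E
python3 s.py
```

```text
9.2167 [0.5575 0.0849 0.1438] r 0.0548 ang -97.18 toolF [-21.3  -0.4 -18.6] jaw -2.5 down [-0.01   0.001 -1.   ]
```

Emit:
jog_arm(
  plan=[-0.0005,0,0.0014,-0.0245,-1,0,0,0.0014,-0.0245,-1,0,0,0.0014,-0.0245,-1,0,0,0.0014,-0.0245,-1,0,0,0.0014,-0.0245,-1],
)

```text
time: 9.63
tool_pos: [0.565, 0.0842, 0.1438]
tool_rot: [176.0, 89.5, -179.5]
contact_force: [-14.4, -0.5, 16.7]
grip_width: 0.0186
```

Emit:
jog_arm(
  plan=[0,0,0.0014,-0.0245,-1,0,0,0.0014,-0.0245,-1,0,0,0.0014,-0.0245,-1,0,0,0.0014,-0.0245,-1,0,0,0.0014,-0.0245,-1],
)

```text
time: 10.05
tool_pos: [0.573, 0.0845, 0.1433]
tool_rot: [177.5, 89.7, -171.0]
contact_force: [-4.7, -2.3, 1.5]
grip_width: 0.0185
```

```bash
python3 s.py
```

```text
10.05 [0.573  0.0845 0.1433] r 0.0554 ang -80.93 toolF [-1.4 -1.3 -5.1] jaw 11.5 down [-0.006 -0.001 -1.   ]
```

Emit:
jog_arm(
  plan=[0.001,0,0,0,-1,0.001,0,0,0,-1,0,0,0,0,-1],
)

```text
time: 10.3
tool_pos: [0.5756, 0.0848, 0.1411]
tool_rot: [28.6, 90.0, 40.0]
contact_force: [0.6, -0.3, -1.1]
grip_width: 0.019
```

```bash
python3 s.py
```

```text
10.3 [0.5756 0.0848 0.1411] r 0.0555 ang -78.24 toolF [ 1.1 -0.4  0.5] jaw 11.4 down [ 0.  0. -1.]
```

The nose has dropped into the hub hole without resistance. I'll push it down gently.

Emit:
jog_arm(
  plan=[0.0015,0,0,0,-1,0.0015,0,0,0,-1,0,0,0,0,-1],
)

```text
time: 10.55
tool_pos: [0.576, 0.0847, 0.1383]
tool_rot: [-14.5, 89.9, -3.0]
contact_force: [3.8, -0.4, -2.7]
grip_width: 0.0184
```

```bash
python3 s.py
```

```text
10.55 [0.576  0.0847 0.1383] r 0.0558 ang -77.91 toolF [ 2.7 -1.1  3.7] jaw 11.4 down [ 0.001 -0.    -1.   ]
```

Emit:
jog_arm(
  plan=[0.0015,0,0.0005,0,-1,0.0015,0,0.0003,0,-1,0.001,0,0,0,-1,0,0,0,0,-1],
)

```text
time: 10.88
tool_pos: [0.5763, 0.0848, 0.1342]
tool_rot: [-164.7, 90.0, -153.2]
contact_force: [1.8, -1.4, -3.5]
grip_width: 0.0185
```

```bash
python3 s.py
```

```text
10.8833 [0.5763 0.0848 0.1342] r 0.0557 ang -77.55 toolF [ 3.5 -1.7  1.5] jaw 11.4 down [-0. -0. -1.]
```

Emit:
jog_arm(
  plan=[0.002,-0.0004,0.0003,0,-1,0.002,0,0,0,-1,0.002,0,0,0,-1,0.002,0,0,0,-1,0,0,0,0,-1],
)

```text
time: 11.3
tool_pos: [0.5764, 0.0846, 0.1258]
tool_rot: [162.4, 90.0, 173.8]
contact_force: [0.5, -0.2, -1.9]
grip_width: 0.0186
```

```bash
python3 s.py
```

```text
11.3 [0.5764 0.0846 0.1258] r 0.0559 ang -77.53 toolF [ 1.9 -0.3  0.5] jaw 11.4 down [-0.001  0.    -1.   ]
```

Emit:
jog_arm(
  plan=[0.002,0,0,0,-1,0.002,0,0,0,-1,0.0015,0,0,0,-1,0.001,0,0,0,-1,0,0,0,0,-1],
)

```text
time: 11.72
tool_pos: [0.5764, 0.0846, 0.1196]
tool_rot: [164.6, 90.0, 176.0]
contact_force: [0.1, -0.2, -2.0]
grip_width: 0.0187
```

Emit:
jog_arm(
  plan=[0.001,0,0,0,-1,0.0006,0,0,0,-1,0,0,0,0,-1],
)

```text
time: 11.97
tool_pos: [0.5769, 0.0846, 0.1193]
tool_rot: [-10.1, 90.0, 1.3]
contact_force: [-2.5, -0.1, 3.6]
grip_width: 0.0183
```

```bash
python3 s.py
```

```text
11.9667 [0.5769 0.0846 0.1193] r 0.056 ang -76.99 toolF [-3.6  0.3 -2.4] jaw 11.4 down [ 0.001  0.    -1.   ]
```

Emit:
jog_arm(
  plan=[0.0008,0,0,0,-1,0,0,0,0,-1,0,0,0,0,-1],
)

```text
time: 12.22
tool_pos: [0.5775, 0.0848, 0.1192]
tool_rot: [-8.0, 89.9, 3.4]
contact_force: [-2.1, 1.2, 8.2]
grip_width: 0.0186
```

```bash
python3 s.py
```

```text
12.2167 [0.5775 0.0848 0.1192] r 0.056 ang -76.37 toolF [-8.2  1.6 -1.8] jaw 11.5 down [ 0.002  0.    -1.   ]
```

Emit:
jog_arm(
  plan=[0,0,0,0,-0.5,0,0,0,0,0,0,0,0,0,0.5,0,0,0,0,1,0,0,0,0,1,0,0,0,0,1],
)

```text
time: 12.72
tool_pos: [0.5766, 0.0845, 0.1174]
tool_rot: [161.0, 90.0, 172.4]
contact_force: [0.1, 0.1, 0.6]
grip_width: 0.0802
```

Emit:
jog_arm(
  plan=[-0.01,0,0,0,1,-0.02,0,0,0,1,-0.03,0,0,0,1,-0.03,0,0,0,1,-0.03,0,0,0,1,-0.02,0,0,0,1,0,-0.02,0,0,1,0,-0.02,0,0,1,0,0,0,0,1,0,0,0,0,1],
)

```text
time: 13.55
tool_pos: [0.5847, 0.0447, 0.2583]
tool_rot: [5.0, 90.0, 16.3]
contact_force: [0.0, 0.5, -0.3]
grip_width: 0.0851
```

```bash
python3 s.py
python3 - <<'E'
from h import *
st=robot.state(); p,d=viewer.capture('wrist')
np.savez('pics/w4.npz',p=p,d=d,pos=st['tool_pos'],rot=st['tool_rot'])
s,ds=viewer.capture('scene')
a=cv2.resize(p[:,:,::-1],(800,600))[0:420]; b=cv2.resize(s[110:250,190:390,::-1],None,fx=3,fy=3,interpolation=2)
cv2.imwrite('pics/e1.png',p[:,:,::-1]); cv2.imwrite('pics/e2.png',b)
E
```

```text
13.55 [0.5847 0.0447 0.2583] r 0.0967 ang -77.81 toolF [0.3 0.5 0.1] jaw 11.3 down [ 0.001  0.    -1.   ]
```

View pics/e1.png

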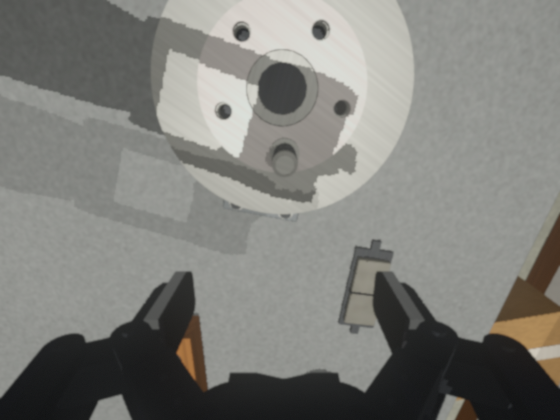

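View pics/e2.png

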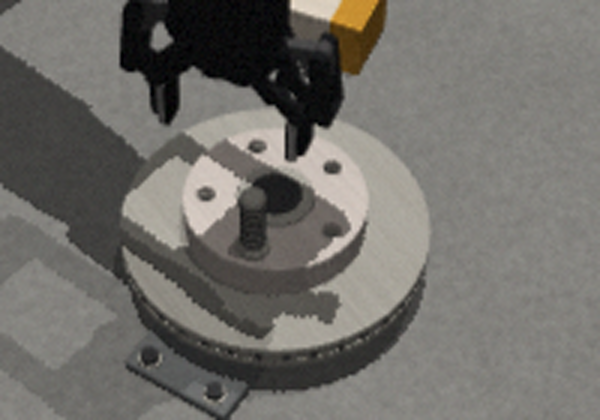

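The pin stands in its hole at about (285,160), upright on the hat face. The other four holes now look dark right through, so the disc is lined up with the hub. I'll check the grip-top height from depth, then hand in.

Run:
```python
from h import *
z=np.load('pics/w4.npz'); R=Ro.from_euler('xyz',z['rot'],degrees=True).as_matrix(); c=viewer.camera_info('wrist');T=c['tool_from_camera']
def pt(u,v):
    d=z['d'][v,u]; q=np.array([(u-c['cx'])/c['fx'],(v-c['cy'])/c['fy'],1])*d
    return (R@(T[:3,:3]@q+T[:3,3])+z['pos']).round(4)
print('top',pt(285,160),pt(285,163),pt(280,160),pt(290,160),'hat',pt(230,140),pt(330,70))
robot.job_done()
```

```text
top [0.5774 0.0869 0.1648] [0.5778 0.0848 0.1657] [0.5737 0.0861 0.1642] [0.5811 0.0875 0.164 ] hat [0.5252 0.0845 0.0985] [0.603  0.1618 0.0986]
the job is handed in; nothing more can be done
```

The slim pin is fully home in the disc and hub, standing upright with its collar on the disc. I released it and handed the job in at about 14 s of the 58 s allowed.

I took it from the block, put its nose through a stud hole and turned the disc about 35° counter-clockwise. There the nose dropped into the hub's hole, and I pushed the pin down until it stopped.

**Last checks**
- **Seating:** the depth reading puts the grip's top about 66 mm above the hat face, which is the height for fully home. Its absolute heights read 1–1.5 mm low for both the pin and the hat.
- **Alignment:** the other four stud holes now look open right through.
- **Gripper:** it is clear of everything and reads about 0 N.
- **Other parts:** I moved only the slim pin and the disc, but did not look at the fat pin or the rest of the bench again at the end.

**Forces:** early in the sweep the vertical force read up to 29 N, with about 21 N sideways, roughly 36 N together. That is within the 40 N limit but higher than I meant, so I eased off at once. I read forces only at the end of each move, so a brief higher peak could have gone unseen. The final push ended at about 8 N.

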